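# Refit the return spring of a scroll saw's foot switch

### The arm

A 7-joint arm with a two-finger parallel gripper is mounted at the origin on the work surface. World frame = base frame: x ahead of the robot, y to its left, z up, the work surface at z = 0. Lengths are in m, angles in rad, forces in N, time in s.
With the tool pointing down it reaches from about 0.4 to 0.875 m from the base axis. Payload 19.3 kg.
Tool frame: the origin (TCP) lies at the very end of the fingers, on their centre line; the grasp point (between the pads) lies 19 mm behind it; z points along the fingers, y is the direction in which the jaws open and shut (so a half turn about z gives the same grasp; the last joint's range is limited). The gripper opens to 85 mm and grips with 20 to 120 N. Pads are 22 mm wide; open, the fingers measure 114 mm over their backs; the gripper's body (76 mm by 85 mm) begins 54 mm behind the grasp point. The pads swing forward as they close: fully open they stand 13 mm farther back than shut.
Start: joints at [1.155, 0.521, -0.036, 1.599, 0.021, 1.021, -0.113], TCP at [0.212, -0.588, 0.231] pointing down, gripper open.
Joint ranges: [-2.91, 2.91], [-0.3, 2.13], [-1.5, 1.42], [0.17, 2.43], [-1.26, 4.41], [0.16, 1.93], [-2.52, 2.52]. Speed limits (rad/s): [1.89, 1.89, 2.39, 2.39, 3.01, 3.01, 3.01].

### API

Orientations are given as [roll, pitch, yaw] about the fixed x, y, z axes, in that order (R = Rz(yaw) Ry(pitch) Rx(roll)).
In Python, from workcell import bot, grab_frame, calibration, workorder gives the robot as it stands.
- The arm moves only by the tool move_arm, never from a script. Its arguments are lists of equal length, an entry for each row: "jaw": the closure in counts, from 0 (fully open) to 255 (shut); "dp": the shift along the tool's x, y, z in units of 800 mm (1.0 is 800 mm), a list of three; "rotation": the turn, a rotation vector about the tool's x, y, z in units of pi rad (1.0 is pi rad), a list of three. In form: {"jaw": [jaw, ...], "dp": [[dx, dy, dz], ...], "rotation": [[rx, ry, rz], ...]}. A call has 1 to 10 rows; each row shifts and turns the commanded pose from where the row before left it, along the tool's axes as they then stand; what a row does not reach is not made up. A row lasts 1/8 s, in which the tool goes at most 62.5 mm and 10.7 degrees, less where a joint would pass 70% of its speed; a pose out of reach is approached as far as the arm can. A call with a number of a shift or a turn outside -1 to 1 is refused whole. A call with a gripper value outside its range is refused whole. The fingers move at their own pace and stop on an object; "squeeze" is the grip in N (left out, the last holds). Time passes only in rows, so rows that do not move let the fingers close. It gives the time, the measured TCP pose, the force and the opening at its end, in the units of the state.
- bot.observe(): the state, without advancing time (a new reading comes with each control period).
- grab_frame(name): name is "scene" or "top"; returns the picture (384x512x3 uint8, blue, green, red); there is no depth.
- calibration(name): a dict with "camera_matrix" (3x3 intrinsics, pixels), "dist" ([k1, k2, p1, p2, k3] as OpenCV has them; the pictures are not rectified), "T" (4x4, takes a point from camera to world coordinates). Camera axes: x right, y down, z forward; pixel columns grow to the right and rows downward; lengths in m; the calibration is good to about 2 mm. A picture is of the moment at which its call begins. calibration takes no time and is no camera call.
- workorder.job_done(): hands the job in, once; it reports no verdict.
The state is a dict: "clock": time; "qpos": joint angles; "qd": joint speeds; "joint_efforts": joint torques, N m; "position": TCP position; "tool_rot": TCP orientation; "force": force on the tool from outside, world axes, zero at the start; "moment": the same for the moment, N m; "grip_width": finger opening in m.
Only numpy, scipy, OpenCV 4.12 (cv2) and the standard library are available. Lean on these libraries where they do the work, as an engineer would, in place of code of your own. Each camera call takes 0.05 s, during which the arm holds its last target. There are 200 camera calls.

### The job

Put the return spring back on the grey foot-switch frame. Its leg goes fully home into whichever of the frame's two anchor holes is clear (one is choked with hard glue a few millimetres down, so feel which one takes the leg). Then, with the leg staying in its hole, pull the spring out by its ring and swing its open hook round behind the headed post, so that it stays hooked there, stretched and lying flat on the frame, when you let go; leave the screwdriver, the jar and the ear defenders where they are.

Things in the scene. Friction and masses are not known exactly. Their poses are not given: they have to be found in the camera images.
- frame: Grey painted steel box, fixed, flat top 30 mm above the bench, 320 mm (its x) by 155 mm (its y from -95 to +60). Origin on the bench under x = 0, y = 0. The two anchor holes lie near its -x end, 110 mm from the origin; the post near its middle. A black switch box is fixed to its +x end and a hinge tube to its +y edge, both lower than the top.
- hole_a (a point): Mouth of one anchor hole, in the frame's top (frame x -110, y +16 mm). Upright round hole of 9 mm diameter with a 1.5 mm chamfer, 18 mm deep when clear. Either this or the other hole is choked by hard glue from 4 mm below the mouth; poses do not tell which.
- hole_b (a point): Mouth of the other anchor hole (frame x -110, y -16 mm), made the same.
- post_mid (a point): Point on the axis of the fixed post, 3.5 mm above the frame's top: the height of the spring's hook. Steel post of 10 mm diameter with a 16 mm head from 12.5 to 17.5 mm above the frame's top. It stands on the frame's x axis, 144 to 160 mm along x from the holes.
- spring: The loose steel tension spring, about 150 g, 187 mm long slack, lying on a plywood offcut 30 mm high. Origin on the leg's axis, level with the flat underside; x along the spring to hook and ring, z up. Leg: 6 mm round wire at x = 0, down to 12 mm below the underside, round tip. Coil: x from 16 to 86 mm, 16 mm wide and high.
- coil_grip (a point): On the coil's axis, half-way up, close to the spring's balance point: x 70, z 8 mm in the spring's frame; where to grip the spring, across it, firmly.
- leg_tip (a point): Lower end of the leg, 12 mm below the spring's underside.
- eye (a joint): How far the spring is stretched, m: 0 slack, 0.085 at most; hook and ring move out with it along the spring's x. Needs about 2 N to start, then 130 N per metre.
- throat (a point): Seat of the open hook: where the post's axis lies once hooked; 110 mm from the leg when slack. Hook of 6 mm wire lying flat: shank on the spring's -y side, cross bar 8 mm beyond this point, mouth open to the +y side behind a barb that runs back to 2 mm on the coil side of this point. To let the post in from the +y side, this point must be pulled at least 7 mm further out than the post.
- ring_mid (a point): Centre of the flat pull ring at the spring's end: 56 mm inside diameter, of 7 mm wire, 42 mm beyond the throat, 3.5 mm above the underside. Closed fingers fit inside and can pull it outwards.
- driver_grip (a point): Bystander: screwdriver with a red handle, about 200 mm long, lying on the bench; middle of its handle.
- jar: Bystander: clear jar with steel lid, 64 mm wide, 85 mm high, origin under its base.
- muffs: Bystander: red ear defenders, about 180 by 160 by 70 mm, origin under the middle of the cups.
There are look-alikes about, which are no part of the job. Of the things like the spring, leave any that is black; of the rest the smaller one is meant.

How it is judged:
By the outcome, as a careful person would: the job done as asked, in the order asked, and still so for the second after the job is handed in, with the robot touching nothing.
It also fails if it takes over 58 s, if anything falls off the work surface, if the arm or the gripper's body presses on something with over 40 N, if the wrist force passes 120 N, or if a joint passes its speed limit or range.

## Working session

There is one attempt and no reset: what is moved stays moved. The work goes in short steps, Python scripts to look and compute and a tool call to move; the robot and the scene stay as the last step left them, time stands still between calls to the robot, and variables do not carry over. Pictures are saved under pics/ and viewed, about 8 in all and at most 12, crops included, and the job is handed in when it is done.

Besides the shell and the picture viewer there is one more tool, called after "Emit:" as name(argument=value, ...) on one line, values as JSON. move_arm: Moves the arm, as the interface text tells. Shifts and turns lie within -1 to 1; 1 stands for 800 mm of shift or pi rad of turn. Its arguments: {"type":"object","properties":{"jaw":{"type":"array","items":{"type":"number"}},"dp":{"type":"array","items":{"type":"array","items":{"type":"number","minimum":-1,"maximum":1}}},"rotation":{"type":"array","items":{"type":"array","items":{"type":"number","minimum":-1,"maximum":1}}},"squeeze":{"type":"number"}},"required":["jaw","dp","rotation"]}

```bash
mkdir -p pics; ls
cat > h.py <<'E'
import numpy as np, cv2
from workcell import bot, grab_frame, calibration, workorder
from scipy.spatial.transform import Rotation as R
def ray(cam,uv):
    c=calibration(cam);T=np.array(c["T"])
    p=cv2.undistortPoints(np.array(uv,float).reshape(-1,1,2),np.array(c["camera_matrix"]),np.array(c["dist"])).reshape(-1,2)
    d=np.c_[p,np.ones(len(p))]@T[:3,:3].T
    return T[:3,3],d
def onz(cam,uv,z):
    o,d=ray(cam,uv); z=np.asarray(z,float)*np.ones(len(d))
    return o+d*((z-o[2])/d[:,2])[:,None]
def proj(cam,P):
    c=calibration(cam);T=np.linalg.inv(np.array(c["T"]))
    P=np.asarray(P,float).reshape(-1,3)@T[:3,:3].T+T[:3,3]
    return cv2.projectPoints(P,np.zeros(3),np.zeros(3),np.array(c["camera_matrix"]),np.array(c["dist"]))[0].reshape(-1,2)
def st():
    s=bot.observe(); print({k:np.round(s[k],4).tolist() for k in("clock","position","tool_rot","force","grip_width","qpos")}); return s
E
python3 - <<'E'
from h import *
st()
for n in("scene","top"):
    f=grab_frame(n); cv2.imwrite(f"pics/{n}0.png",f); c=calibration(n); print(n,np.round(c["T"],3).tolist(),c["camera_matrix"])
a=cv2.imread("pics/scene0.png");b=cv2.imread("pics/top0.png")
cv2.imwrite("pics/t0.png",cv2.resize(b,(800,600)))
E
```

```text
pics
{'clock': 0.0, 'position': [0.2117, -0.5877, 0.2307], 'tool_rot': [-3.1405, 0.0001, 0.3457], 'force': [0.4232, -0.2374, 0.4303], 'grip_width': 0.0854, 'qpos': [1.1548, 0.522, -0.0363, 1.6, 0.0212, 1.0211, -0.1128]}
scene [[0.652, 0.621, -0.436, 0.948], [0.759, -0.534, 0.374, -0.425], [-0.001, -0.574, -0.819, 1.0], [0.0, 0.0, 0.0, 1.0]] [[434.55008499   0.         249.74939281]
 [  0.         434.55008499 189.53610892]
 [  0.           0.           1.        ]]
top [[0.023, -0.994, 0.106, 0.305], [-1.0, -0.022, 0.012, 0.011], [-0.01, -0.107, -0.994, 1.541], [0.0, 0.0, 0.0, 1.0]] [[471.95631822   0.         253.40016761]
 [  0.         471.95631822 193.45538749]
 [  0.           0.           1.        ]]
```

View pics/scene0.png

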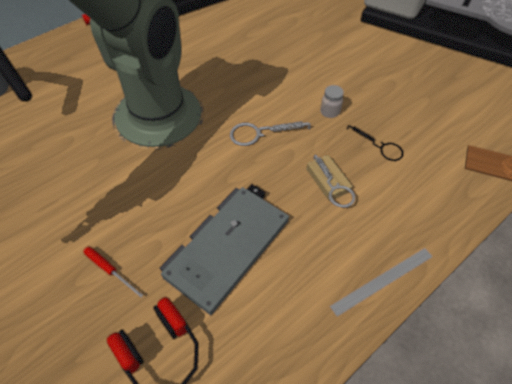

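View pics/t0.png

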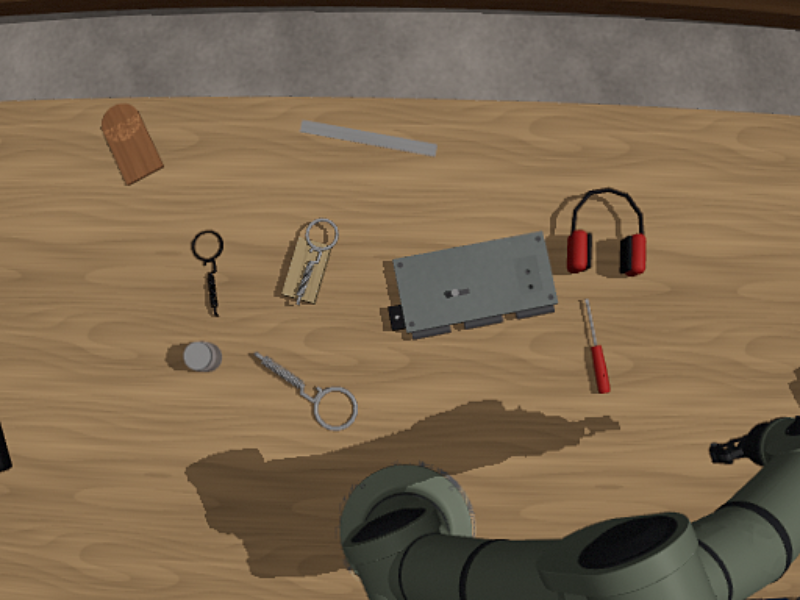

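The scene view shows three spring-like things. In the top view (800 px) they are:
- a black one at (210,270), excluded by colour
- a large steel one on the bench at (305,390)
- a small steel one on the plywood at (312,262), which is non-black, the smaller of the two and on the offcut, so it is the one meant

The frame is centred near (475,283), with the holes at its right end near (529,272) and (531,287) and the post near (455,293). I'll confirm in an enlarged crop.

Run:
```python
from h import *
b=cv2.imread("pics/top0.png");a=cv2.imread("pics/scene0.png")
c1=cv2.resize(b[135:200,172:227],None,fx=5,fy=5,interpolation=cv2.INTER_CUBIC)  #275x325
c2=cv2.resize(b[143:220,245:360],None,fx=4.5,fy=4.5,interpolation=cv2.INTER_CUBIC) #517x346
c3=cv2.resize(a[148:215,300:365],None,fx=4,fy=4,interpolation=cv2.INTER_CUBIC) #260x268
c4=cv2.resize(a[180:315,155:295],None,fx=1.9,fy=1.9,interpolation=cv2.INTER_CUBIC)
o=np.zeros((600,800,3),np.uint8)
for c,(y,x) in((c1,(0,0)),(c2,(0,280)),(c3,(330,0)),(c4,(348,280))):
    h=min(c.shape[0],600-y);w=min(c.shape[1],800-x);o[y:y+h,x:x+w]=c[:h,:w]
cv2.imwrite("pics/crop1.png",o)
```

```text
(no output)
```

View pics/crop1.png

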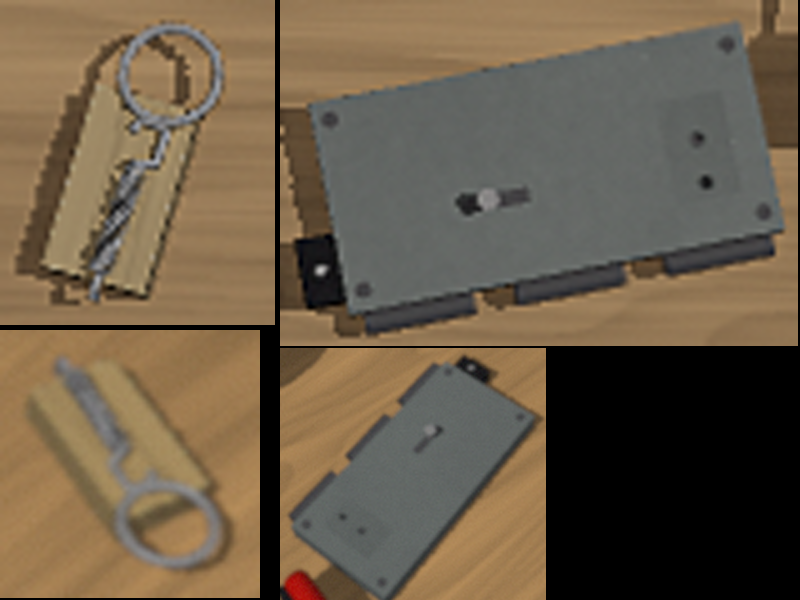

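The crop confirms it: the steel spring on the plywood has its leg at (95,298), its ring at (171,75) and its hook mouth to the left (+y). The frame's holes are at (706,182) = a and (697,138) = b, and the post head is at (488,199). Next I'll measure them.

Run:
```python
from h import *
b=cv2.imread("pics/top0.png")
g=cv2.cvtColor(b,cv2.COLOR_BGR2GRAY).astype(float)
def c2(u,v): return np.array([245+(u-280+.5)/4.5-.5,143+(v+.5)/4.5-.5])
def c1(u,v): return np.array([172+(u+.5)/5-.5,135+(v+.5)/5-.5])
def cen(p,r,sgn=-1):
    u,v=np.round(p).astype(int); w=g[v-r:v+r+1,u-r:u+r+1]; w=np.clip(sgn*(w-np.median(w))-6,0,None)
    yy,xx=np.mgrid[-r:r+1,-r:r+1]; return np.array([u+(w*xx).sum()/w.sum(),v+(w*yy).sum()/w.sum()])
ha,hb=cen(c2(706,182),2),cen(c2(697,138),2)
A,B=onz("top",[ha,hb],.03); print("holes px",ha,hb,A,B,np.linalg.norm(A-B)*1e3)
po=cen(c2(488,199),3,1); P=onz("top",[po],.0475)[0]; print("post",po,P)
C=onz("top",[c2(310,103),c2(738,22),c2(783,230),c2(350,313)],.03)
print("corners",np.round(C,4).tolist(),[round(np.linalg.norm(C[i]-C[i-1])*1e3,1) for i in range(4)])
m=(A+B)/2; M=P-m; print("mid",m,"post dist",np.linalg.norm(M[:2])*1e3,"yaw m->post",np.arctan2(M[1],M[0]),"holes yaw",np.arctan2(*(A-B)[[1,0]])-np.pi/2, "edges",[np.arctan2(*(C[i]-C[j])[[1,0]]) for i,j in((0,1),(3,2))])
# spring
leg=onz("top",[c1(95,294)],.034)[0]; ring=onz("top",[c1(171,75)],.0335)[0]
print("leg",leg,"ring",ring,"dist",np.linalg.norm((ring-leg)[:2])*1e3,"yaw",np.arctan2(*(ring-leg)[[1,0]]))
# cross view
a=cv2.imread("pics/scene0.png")
def c3(u,v): return np.array([300+(u+.5)/4-.5,148+(v-330+.5)/4-.5])
print("scene ring",onz("scene",[c3(171,523)],.0335),"leg",onz("scene",[c3(62,362)],.036))
def c4(u,v): return np.array([155+(u-280+.5)/1.9-.5,180+(v-348+.5)/1.9-.5])
print("scene holes",onz("scene",[c4(342,516),c4(361,531)],.03),"post",onz("scene",[c4(431,430)],.0475))
```

```text
holes px [339.24858757 183.03672316] [337.47204969 173.27329193] [ 0.50680338 -0.24703743  0.03      ] [ 0.53863103 -0.24116006  0.03      ] 32.365772439836014
post [290.6675063  186.72292191] [ 0.48904578 -0.08836874  0.0475    ]
corners [[0.5577, 0.0391, 0.03], [0.6247, -0.2706, 0.03], [0.4732, -0.3031, 0.03], [0.4068, 0.007, 0.03]] [np.float64(154.2), np.float64(316.9), np.float64(154.9), np.float64(317.2)]
mid [ 0.5227172  -0.24409875  0.03      ] post dist 159.3285951514544 yaw m->post 1.7837351081742683 holes yaw -4.529783598776733 edges [np.float64(1.7837651420171678), np.float64(1.7816612489690562)]
leg [0.46194426 0.23255799 0.034     ] ring [0.60652359 0.18848175 0.0335    ] dist 151.14859029353326 yaw -0.2959081185119233
scene ring [[0.61092399 0.19143602 0.0335    ]] leg [[0.46643027 0.23447659 0.036     ]]
scene holes [[ 0.50900182 -0.24750802  0.03      ]
 [ 0.54118057 -0.24142546  0.03      ]] post [[ 0.49335967 -0.08739375  0.0475    ]]
```

```bash
cat >> h.py <<'E'
def plan(pos,yaw,cur=None):
    """rows from current (or given) pose to target, tool down"""
    s=bot.observe()
    p0,y0=(np.array(s["position"]),s["tool_rot"][2]) if cur is None else cur
    d=np.array(pos)-p0; dy=(yaw-y0+np.pi)%(2*np.pi)-np.pi
    n=max(int(np.ceil(np.linalg.norm(d)/.058)),int(np.ceil(abs(dy)/.18)),1)
    rows=[]
    for i in range(n):
        y=y0+dy*i/n; e=R.from_euler("xyz",[np.pi,0,y]).inv().apply(d/n)/.8
        rows.append([*np.round(e,4)])
    print(n,"rows dp",[[float(x) for x in r] for r in rows],"rz",round(-dy/n/np.pi,4))
    return np.array(pos,float),yaw
E
python3 - <<'E'
from h import *
c=plan([.50,-.25,.231],.0)
c=plan([.531,.213,.15],-.296,c)
E
```

```text
8 rows dp [[0.0603, -0.0344, -0.0], [0.0587, -0.037, -0.0], [0.0571, -0.0395, -0.0], [0.0553, -0.0419, -0.0], [0.0535, -0.0442, -0.0], [0.0515, -0.0465, -0.0], [0.0494, -0.0487, -0.0], [0.0473, -0.0508, -0.0]] rz 0.0138
9 rows dp [[0.0043, -0.0643, 0.0112], [0.0022, -0.0644, 0.0112], [0.0001, -0.0644, 0.0112], [-0.002, -0.0644, 0.0112], [-0.0042, -0.0643, 0.0112], [-0.0063, -0.0641, 0.0112], [-0.0084, -0.0639, 0.0112], [-0.0105, -0.0636, 0.0112], [-0.0126, -0.0632, 0.0112]] rz 0.0105
```

Emit:
move_arm(jaw=[0,0,0,0,0,0,0,0], dp=[[0.06,-0.034,0],[0.059,-0.037,0],[0.057,-0.04,0],[0.055,-0.042,0],[0.053,-0.044,0],[0.051,-0.046,0],[0.049,-0.049,0],[0.047,-0.051,0]], rotation=[[0,0,0.014],[0,0,0.014],[0,0,0.014],[0,0,0.014],[0,0,0.014],[0,0,0.014],[0,0,0.014],[0,0,0.014]], squeeze=80)

```text
clock: 1.1
position: [0.5003, -0.2497, 0.2312]
tool_rot: [-3.142, 0.0, -0.008]
force: [-0.1, -1.2, 1.0]
grip_width: 0.0856
```

Emit:
move_arm(jaw=[0,0,0,0,0,0,0,0,0,0], dp=[[0.004,-0.064,0.011],[0.002,-0.064,0.011],[0,-0.064,0.011],[-0.002,-0.064,0.011],[-0.004,-0.064,0.011],[-0.006,-0.064,0.011],[-0.008,-0.064,0.011],[-0.01,-0.064,0.011],[-0.013,-0.063,0.011],[0,0,0]], rotation=[[0,0,0.01],[0,0,0.01],[0,0,0.01],[0,0,0.01],[0,0,0.01],[0,0,0.01],[0,0,0.01],[0,0,0.01],[0,0,0.01],[0,0,0]])

```text
clock: 2.35
position: [0.5295, 0.2146, 0.151]
tool_rot: [-3.141, 0.002, -0.284]
force: [-0.2, -1.0, 0.1]
grip_width: 0.0856
```

Run:
```python
from h import *
st(); plan([.531,.213,.034],-.296)
```

```text
{'clock': 2.35, 'position': [0.5295, 0.2146, 0.151], 'tool_rot': [-3.1411, 0.0018, -0.2837], 'force': [-0.2182, -1.0376, 0.0895], 'grip_width': 0.0856, 'qpos': [-0.4221, 0.5364, -0.0916, 1.8144, 0.0633, 0.7946, -2.3998]}
3 rows dp [[0.0008, 0.0005, 0.0488], [0.0008, 0.0005, 0.0488], [0.0008, 0.0005, 0.0488]] rz 0.0013
```

Emit:
move_arm(jaw=[0,0,0,0,255,255,255,255,255,255], dp=[[0.001,0,0.05],[0.001,0.001,0.05],[0,0.001,0.034],[0,0,0.012],[0,0,0],[0,0,0],[0,0,0],[0,0,0],[0,0,0],[0,0,0]], rotation=[[0,0,0.004],[0,0,0],[0,0,0],[0,0,0],[0,0,0],[0,0,0],[0,0,0],[0,0,0],[0,0,0],[0,0,0]])

```text
clock: 3.6
position: [0.5322, 0.2087, 0.0363]
tool_rot: [-3.141, -0.001, -0.302]
force: [-2.7, -0.6, 12.4]
grip_width: 0.0134
```

Run:
```python
from h import *
st(); plan([.531,.213,.15],-.296)
```

```text
{'clock': 3.6, 'position': [0.5322, 0.2087, 0.0363], 'tool_rot': [-3.1406, -0.0009, -0.3015], 'force': [-2.6604, -0.6068, 12.3801], 'grip_width': 0.0134, 'qpos': [-0.4289, 0.7109, -0.0684, 1.8708, 0.0838, 0.5612, -2.4239]}
2 rows dp [[-0.0015, -0.0024, -0.0711], [-0.0015, -0.0024, -0.0711]] rz -0.0009
```

Emit:
move_arm(jaw=[255,255,255,255], dp=[[0,0,-0.02],[0,0,-0.06],[0,0,-0.06],[0,0,0]], rotation=[[0,0,0],[0,0,0],[0,0,0],[0,0,0]])

```text
clock: 4.1
position: [0.5334, 0.209, 0.1515]
tool_rot: [-3.137, -0.005, -0.302]
force: [-0.2, -0.3, -2.5]
grip_width: 0.0136
```

Run:
```python
from h import *
s=st(); T=grab_frame("top");S=grab_frame("scene"); cv2.imwrite("pics/top1.png",T);cv2.imwrite("pics/scene1.png",S)
p=np.array(s["position"]); 
o=np.zeros((400,800,3),np.uint8)
for i,(n,f) in enumerate((("top",T),("scene",S))):
    u,v=np.round(proj(n,p)[0]).astype(int); print(n,u,v)
    c=f[max(v-40,0):v+40,max(u-40,0):u+40]; c=cv2.resize(c,(400,400),interpolation=cv2.INTER_CUBIC); o[:,400*i:400*i+400]=c
cv2.imwrite("pics/crop2.png",o)
```

```text
{'clock': 4.1, 'position': [0.5334, 0.209, 0.1515], 'tool_rot': [-3.1374, -0.0046, -0.3018], 'force': [-0.2122, -0.2511, -2.492], 'grip_width': 0.0136, 'qpos': [-0.4181, 0.5344, -0.0819, 1.8167, 0.0593, 0.7867, -2.4027]}
top 194 166
scene 332 147
```

View pics/crop2.png

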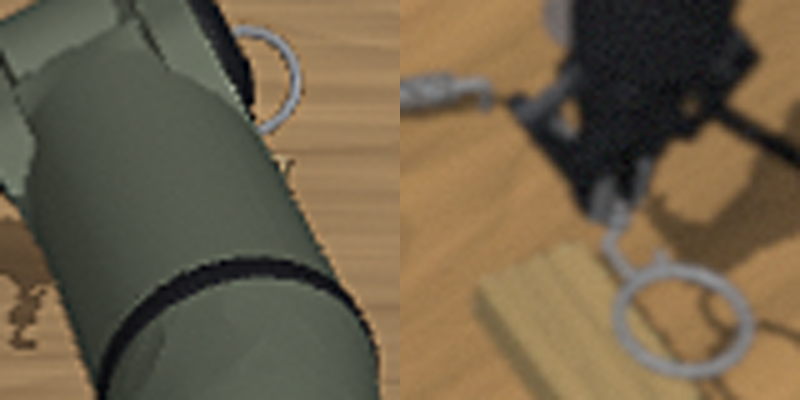

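The spring is held, with the ring hanging forward and roughly in line with the tool in the scene crop, ring at about (685,320). I'll carry it over to hole a, yawed clear of the post.

Run:
```python
from h import *
c=plan([.5294,-.1781,.13],1.27)
```

```text
9 rows dp [[0.0156, 0.0513, 0.0025], [0.0065, 0.0533, 0.0025], [-0.0029, 0.0536, 0.0025], [-0.0121, 0.0523, 0.0025], [-0.021, 0.0494, 0.0025], [-0.0293, 0.045, 0.0025], [-0.0367, 0.0392, 0.0025], [-0.0429, 0.0322, 0.0025], [-0.0479, 0.0243, 0.0025]] rz -0.0556
```

Emit:
move_arm(jaw=[255,255,255,255,255,255,255,255,255,255], dp=[[0.016,0.051,0.002],[0.006,0.053,0.002],[-0.003,0.054,0.002],[-0.012,0.052,0.003],[-0.021,0.049,0.003],[-0.029,0.045,0.003],[-0.037,0.039,0.003],[-0.043,0.032,0.003],[-0.048,0.024,0.002],[0,0,0]], rotation=[[0,0,-0.0556],[0,0,-0.0556],[0,0,-0.0556],[0,0,-0.0556],[0,0,-0.0556],[0,0,-0.0556],[0,0,-0.0556],[0,0,-0.0556],[0,0,-0.0556],[0,0,0]])

```text
clock: 5.45
position: [0.5274, -0.1809, 0.1272]
tool_rot: [-3.139, 0.001, 1.268]
force: [-0.5, 1.0, -1.5]
grip_width: 0.0135
```

Run:
```python
from h import *
st(); plan([.5294,-.1781,.07],1.27)
```

```text
{'clock': 5.45, 'position': [0.5274, -0.1809, 0.1272], 'tool_rot': [-3.1388, 0.0006, 1.2681], 'force': [-0.4882, 0.9873, -1.4918], 'grip_width': 0.0135, 'qpos': [0.5532, 0.5857, -0.4582, 1.8514, 0.3524, 0.7881, -0.3939]}
1 rows dp [[0.0041, 0.0014, 0.0715]] rz -0.0006
```

Emit:
move_arm(jaw=[255,255,255], dp=[[0.004,0.001,0.036],[0,0,0.036],[0,0,0]], rotation=[[0,0,0],[0,0,0],[0,0,0]])

```text
clock: 5.82
position: [0.5292, -0.1732, 0.0692]
tool_rot: [-3.137, -0.0, 1.271]
force: [-0.4, 0.2, -1.0]
grip_width: 0.0136
```

Run:
```python
from h import *
s=st(); T=grab_frame("top");S=grab_frame("scene"); cv2.imwrite("pics/top2.png",T);cv2.imwrite("pics/scene2.png",S)
p=np.array(s["position"]); yw=s["tool_rot"][2]
o=np.zeros((600,800,3),np.uint8)
for i,(n,f,(u,v)) in enumerate((("top",T,(315,175)),("scene",S,(215,245)))):
    c=f[v-75:v+75,u-50:u+50]; c=cv2.resize(c,(400,600),interpolation=cv2.INTER_CUBIC); o[:,400*i:400*i+400]=c
cv2.imwrite("pics/crop3.png",o)
x=np.array([np.cos(yw),np.sin(yw),0])
for n,d in(("legtip",[-.0725,-.0183]),("legbot",[-.0725,-.0063]),("ring",[.0795,-.0028])):
    P=p+x*d[0]+[0,0,d[1]]; print(n,P,[((proj(c,P)[0]-[a-50,b-75]+.5)*4).round(0).tolist() for c,(a,b) in(("top",(315,175)),("scene",(215,245)))])
```

```text
{'clock': 5.825, 'position': [0.5292, -0.1732, 0.0692], 'tool_rot': [-3.1369, -0.0004, 1.2708], 'force': [-0.3601, 0.1636, -1.0421], 'grip_width': 0.0136, 'qpos': [0.5073, 0.671, -0.4159, 1.8823, 0.4103, 0.6779, -0.4536]}
legtip [ 0.50773998 -0.24245629  0.05085343] [[298.0, 329.0], [93.0, 373.0]]
legbot [ 0.50773998 -0.24245629  0.06285343] [[300.0, 328.0], [91.0, 364.0]]
ring [ 0.55265825 -0.0972449   0.06635343] [[119.0, 266.0], [327.0, 271.0]]
```

View pics/crop3.png

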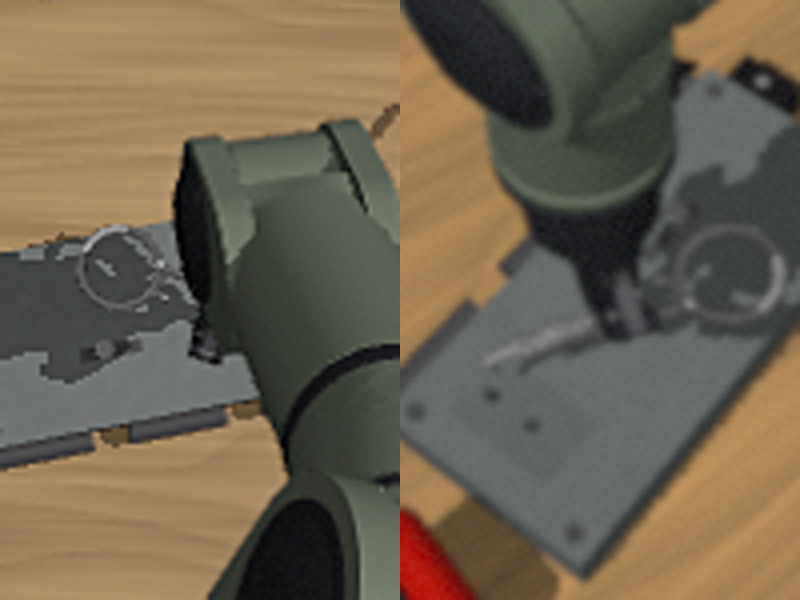

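Both views agree with the grip model to about 1 mm. The scene crop shows the leg bend at (488,360), ring at (730,272), hole a at (490,396) and hole b at (532,426). I'll go down and feel hole a.

Run:
```python
from h import *
s=st(); p=np.array(s["position"]); plan(p+[.0003,-.0048,-.0162],1.2708)
g=255-cv2.cvtColor(cv2.imread("pics/scene2.png"),cv2.COLOR_BGR2GRAY).astype(float)
for u,v in((187,269),(197.6,276)):
    u,v=round(u),round(v);w=g[v-2:v+3,u-2:u+3];w=np.clip(w-np.median(w)-5,0,None);yy,xx=np.mgrid[-2:3,-2:3]
    q=[u+(w*xx).sum()/w.sum(),v+(w*yy).sum()/w.sum()];print(q,onz("scene",[q],.03))
```

```text
{'clock': 5.925, 'position': [0.5307, -0.1738, 0.0715], 'tool_rot': [-3.1409, -0.0003, 1.2708], 'force': [-0.1537, 0.5776, -1.4068], 'grip_width': 0.0137, 'qpos': [0.5083, 0.6677, -0.4169, 1.8804, 0.4099, 0.6791, -0.4526]}
1 rows dp [[-0.0056, 0.0021, 0.0202]] rz 0.0
[np.float64(187.6), np.float64(268.44)] [[ 0.50986876 -0.24752591  0.03      ]]
[np.float64(197.41509433962264), np.float64(276.0943396226415)] [[ 0.54124394 -0.24141217  0.03      ]]
```

Emit:
move_arm(jaw=[255,255,255,255], dp=[[-0.0055,0.0005,0.015],[0,0,0.01],[0,0,0],[0,0,0]], rotation=[[0,0,0],[0,0,0],[0,0,0],[0,0,0]])

```text
clock: 6.42
position: [0.5299, -0.1788, 0.0515]
tool_rot: [3.141, -0.0, 1.271]
force: [-0.4, -0.7, -0.8]
grip_width: 0.0134
```

Emit:
move_arm(jaw=[255,255,255], dp=[[0,0,0.004],[0,0,0],[0,0,0]], rotation=[[0,0,0],[0,0,0],[0,0,0]])

```text
clock: 6.8
position: [0.5298, -0.1788, 0.0481]
tool_rot: [3.142, -0.0, 1.271]
force: [-0.4, 0.2, -1.7]
grip_width: 0.0137
```

Emit:
move_arm(jaw=[255,255,255], dp=[[0,0,0.003],[0,0,0],[0,0,0]], rotation=[[0,0,0],[0,0,0],[0,0,0]])

```text
clock: 7.18
position: [0.5298, -0.1787, 0.0456]
tool_rot: [-3.141, -0.0, 1.271]
force: [-0.3, 0.9, -1.3]
grip_width: 0.0134
```

Emit:
move_arm(jaw=[255,255,255], dp=[[0,0,0.003],[0,0,0],[0,0,0]], rotation=[[0,0,0],[0,0,0],[0,0,0]])

```text
clock: 7.55
position: [0.5299, -0.1786, 0.0433]
tool_rot: [3.142, -0.0, 1.271]
force: [1.4, 2.9, -2.2]
grip_width: 0.0132
```

Emit:
move_arm(jaw=[255,255,255], dp=[[0,0,0.002],[0,0,0],[0,0,0]], rotation=[[0,0,0],[0,0,0],[0,0,0]])

```text
clock: 7.92
position: [0.5298, -0.1787, 0.0417]
tool_rot: [-3.142, -0.0, 1.271]
force: [1.6, 4.1, -1.6]
grip_width: 0.0139
```

Emit:
move_arm(jaw=[255,255,255], dp=[[0,0,0.002],[0,0,0],[0,0,0]], rotation=[[0,0,0],[0,0,0],[0,0,0]])

```text
clock: 8.3
position: [0.53, -0.1785, 0.0402]
tool_rot: [3.141, -0.0, 1.271]
force: [0.6, 6.2, 1.2]
grip_width: 0.0134
```

Emit:
move_arm(jaw=[255,255,255], dp=[[0.0015,0,0],[0,0,0.0015],[0,0,0]], rotation=[[0,0,0],[0,0,0],[0,0,0]])

```text
clock: 8.68
position: [0.5299, -0.178, 0.0387]
tool_rot: [-3.141, 0.0, 1.27]
force: [0.2, 0.5, -1.5]
grip_width: 0.0132
```

Emit:
move_arm(jaw=[255,255,255], dp=[[0,0,0.0015],[0,0,0.0015],[0,0,0]], rotation=[[0,0,0],[0,0,0],[0,0,0]])

```text
clock: 9.05
position: [0.5301, -0.1777, 0.0364]
tool_rot: [-3.141, 0.0, 1.271]
force: [-0.7, -0.1, -1.5]
grip_width: 0.0136
```

Emit:
move_arm(jaw=[255,255,255], dp=[[0,0,0.0015],[0,0,0.0015],[0,0,0]], rotation=[[0,0,0],[0,0,0],[0,0,0]])

```text
clock: 9.43
position: [0.5303, -0.1777, 0.0362]
tool_rot: [3.141, 0.001, 1.271]
force: [-14.2, 3.0, 46.7]
grip_width: 0.0137
```

Emit:
move_arm(jaw=[255,255,255], dp=[[0,0,0.0015],[0,0,0],[0,0,0]], rotation=[[0,0,0],[0,0,0],[0,0,0]])

```text
clock: 9.8
position: [0.5304, -0.1778, 0.036]
tool_rot: [3.14, 0.002, 1.27]
force: [-23.0, 6.3, 71.1]
grip_width: 0.0134
```

Emit:
move_arm(jaw=[255,255,255,255,255], dp=[[0,0,-0.0015],[0,0,-0.0015],[0,0,-0.0005],[0,0,0],[0,0,0]], rotation=[[0,0,0],[0,0,0],[0,0,0],[0,0,0],[0,0,0]])

```text
clock: 10.42
position: [0.5302, -0.1777, 0.0363]
tool_rot: [3.141, 0.0, 1.271]
force: [-4.7, 0.4, 12.7]
grip_width: 0.0134
```

Emit:
move_arm(jaw=[120,120,120,120,120,255,255,255,255], dp=[[0,0,0],[0,0,0],[0,0,0],[0,0,-0.03],[0,0,-0.06],[0,0,-0.03],[0.03,-0.03,-0.02],[0,0,0],[0,0,0]], rotation=[[0,0,0],[0,0,0],[0,0,0],[0,0,0],[0,0,0],[0,0,0],[0,0,0],[0,0,0],[0,0,0]])

```text
clock: 11.55
position: [0.5144, -0.1481, 0.1475]
tool_rot: [3.142, 0.0, 1.271]
force: [0.2, -0.5, 0.0]
grip_width: 0.0
```

Run:
```python
from h import *
s=st(); T=grab_frame("top");S=grab_frame("scene"); cv2.imwrite("pics/top3.png",T);cv2.imwrite("pics/scene3.png",S)
o=np.zeros((600,800,3),np.uint8)
for i,(n,f,(u,v)) in enumerate((("top",T,(305,175)),("scene",S,(215,245)))):
    c=f[v-75:v+75,u-50:u+50]; c=cv2.resize(c,(400,600),interpolation=cv2.INTER_CUBIC); o[:,400*i:400*i+400]=c
cv2.imwrite("pics/crop4.png",o)
```

```text
{'clock': 11.55, 'position': [0.5144, -0.1481, 0.1475], 'tool_rot': [3.1415, 0.0003, 1.2706], 'force': [0.1549, -0.5158, 0.0472], 'grip_width': 0.0, 'qpos': [0.5252, 0.527, -0.4818, 1.8964, 0.3322, 0.7971, -0.4361]}
```

View pics/crop4.png

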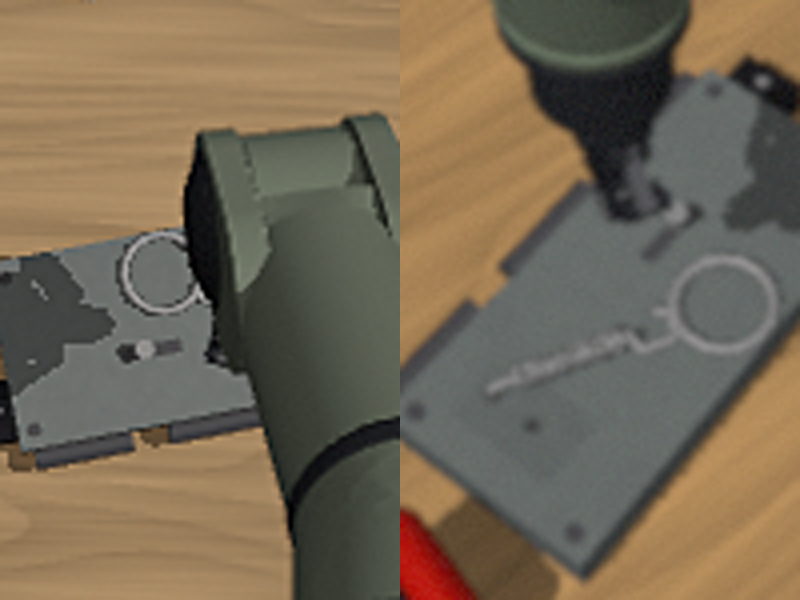

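Leg is seated in hole a; hole b is visible and empty at (532,426). The spring lies flat and the ring is at (723,303) in scene and (160,272) in top, clear of the post at (680,210). Next is the ring centre.

Run:
```python
from h import *
t=np.array([305-50+160.5/4-.5,100+272.5/4-.5]); s=np.array([165+323.5/4-.5,170+303.5/4-.5])
a,b=onz("top",[t],.0335)[0],onz("scene",[s],.0335)[0]; A=np.array([.5087,-.2470,.0335])
for q in(a,b,(a+b)/2): print(q,np.linalg.norm(q-A),np.arctan2(*(q-A)[[1,0]]))
m=(a+b)/2
c=plan([m[0],m[1],.09],1.27); plan([m[0],m[1],.034],1.27,c)
```

```text
[ 0.55327922 -0.10124238  0.0335    ] 0.15242240521034514 1.2739859450696291
[ 0.5548046  -0.10259317  0.0335    ] 0.15158815035960096 1.2617567470335482
[ 0.55404191 -0.10191778  0.0335    ] 0.15200243620415405 1.2678881257237824
2 rows dp [[0.035, 0.0151, 0.0358], [0.035, 0.0151, 0.0358]] rz -0.0
1 rows dp [[0.0, -0.0, 0.07]] rz -0.0
```

Emit:
move_arm(jaw=[255,255,255,255,255,255], dp=[[0.035,0.015,0.036],[0.035,0.015,0.036],[0,0,0],[0,0,0.04],[0,0,0.027],[0,0,0]], rotation=[[0,0,0],[0,0,0],[0,0,0],[0,0,0],[0,0,0],[0,0,0]])

```text
clock: 12.4
position: [0.5528, -0.102, 0.0355]
tool_rot: [-3.139, 0.001, 1.27]
force: [0.2, -0.5, 0.9]
grip_width: 0.0002
```

Emit:
move_arm(jaw=[255,255,255], dp=[[0,0,0],[0.008,0,0],[0,0,0]], rotation=[[0,0,0],[0,0,0],[0,0,0]])

```text
clock: 12.78
position: [0.5563, -0.0945, 0.0372]
tool_rot: [3.141, -0.001, 1.271]
force: [-1.0, -1.2, 0.1]
grip_width: -0.0002
```

Emit:
move_arm(jaw=[255,255,255], dp=[[0,0,0.0045],[0,0,0],[0,0,0]], rotation=[[0,0,0],[0,0,0],[0,0,0]])

```text
clock: 13.15
position: [0.5556, -0.0952, 0.0328]
tool_rot: [-3.141, 0.0, 1.271]
force: [0.3, -0.6, -0.1]
grip_width: -0.0001
```

Emit:
move_arm(jaw=[255,255,255,255], dp=[[0.01,0,0],[0.01,0,0],[0,0,0],[0,0,0]], rotation=[[0,0,0],[0,0,0],[0,0,0],[0,0,0]])

```text
clock: 13.65
position: [0.5604, -0.0799, 0.0329]
tool_rot: [3.142, 0.0, 1.271]
force: [-0.2, -1.1, 0.7]
grip_width: 0.0001
```

Emit:
move_arm(jaw=[255,255,255,255], dp=[[0.01,0,0],[0.01,0,0],[0,0,0],[0,0,0]], rotation=[[0,0,0],[0,0,0],[0,0,0],[0,0,0]])

```text
clock: 14.15
position: [0.5651, -0.0647, 0.0329]
tool_rot: [-3.142, 0.0, 1.271]
force: [-0.9, -3.7, 1.7]
grip_width: -0.0005
```

Emit:
move_arm(jaw=[255,255,255,255,255], dp=[[0.01,0,0],[0.01,0,0],[0.01,0,0],[0,0,0],[0,0,0]], rotation=[[0,0,0],[0,0,0],[0,0,0],[0,0,0],[0,0,0]])

```text
clock: 14.78
position: [0.572, -0.0423, 0.0328]
tool_rot: [-3.141, 0.001, 1.27]
force: [-2.0, -6.3, 0.7]
grip_width: -0.0003
```

Run:
```python
from h import *
s=st(); print(np.linalg.norm(np.array(s["position"])[:2]-[.5087,-.2470]))
T=grab_frame("top");S=grab_frame("scene"); cv2.imwrite("pics/top4.png",T);cv2.imwrite("pics/scene4.png",S); st()
o=np.zeros((600,800,3),np.uint8)
for i,(n,f,(u,v)) in enumerate((("top",T,(300,175)),("scene",S,(225,240)))):
    c=f[v-75:v+75,u-50:u+50]; c=cv2.resize(c,(400,600),interpolation=cv2.INTER_CUBIC); o[:,400*i:400*i+400]=c
cv2.imwrite("pics/crop5.png",o)
```

```text
{'clock': 14.775, 'position': [0.572, -0.0423, 0.0328], 'tool_rot': [-3.1412, 0.0008, 1.2701], 'force': [-1.9715, -6.2764, 0.7412], 'grip_width': -0.0003, 'qpos': [0.2406, 0.7442, -0.385, 1.8525, 0.4467, 0.6316, -0.7189]}
0.2142496678534082
{'clock': 14.875, 'position': [0.572, -0.0424, 0.0328], 'tool_rot': [-3.1413, 0.0008, 1.2699], 'force': [-2.1069, -5.4581, 1.4167], 'grip_width': -0.0002, 'qpos': [0.2408, 0.7442, -0.385, 1.8525, 0.4467, 0.6316, -0.7189]}
```

View pics/crop5.png

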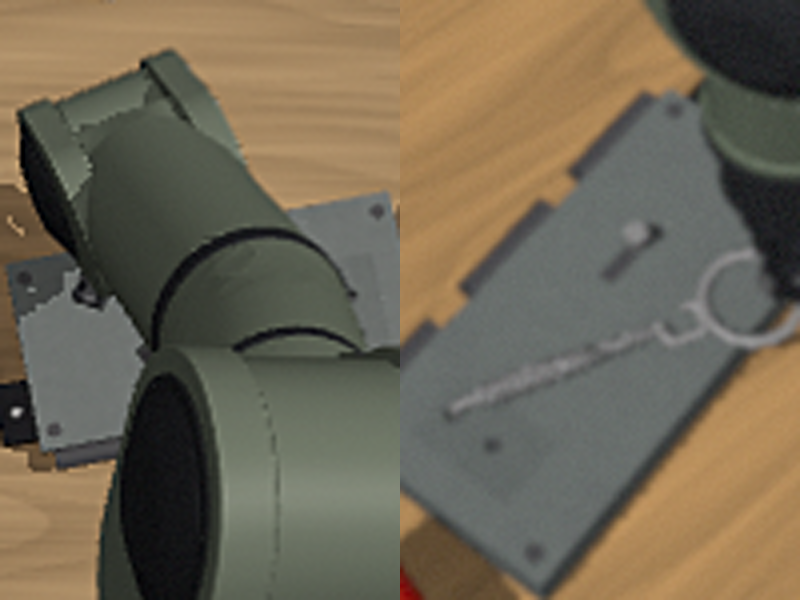

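Spring is stretched with the ring round the fingers and the leg still at hole a, (447,410). The ring centre is about (748,300).

Run:
```python
from h import *
A=np.array([.5087,-.2470]); b=onz("scene",[[261.6,239.6]],.0335)[0][:2]-[.0008,-.0007]
p=np.array(bot.observe()["position"])[:2]
print(b,np.linalg.norm(b-A),np.arctan2(*(b-A)[::-1]),"off",np.linalg.norm(p-A)-np.linalg.norm(b-A))
```

```text
[ 0.56819584 -0.06045601] 0.19580198213878752 1.2620576494645352 off 0.018324522294462797
```

Emit:
move_arm(jaw=[255,255,255,255], dp=[[0.013,0,0],[0.013,0,0],[0,0,0],[0,0,0]], rotation=[[0,0,0],[0,0,0],[0,0,0],[0,0,0]])

```text
clock: 15.38
position: [0.5779, -0.0229, 0.0327]
tool_rot: [-3.141, 0.002, 1.27]
force: [-2.6, -7.8, 1.6]
grip_width: 0.0002
```

Emit:
move_arm(jaw=[255,255,255,255,255,255,255,255], dp=[[-0.0002,-0.0118,0],[-0.0002,-0.0118,0],[-0.0002,-0.0118,0],[-0.0002,-0.0118,0],[-0.0002,-0.0118,0],[-0.0002,-0.0118,0],[0,0,0],[0,0,0]], rotation=[[0,0,-0.0127],[0,0,-0.0127],[0,0,-0.0127],[0,0,-0.0127],[0,0,-0.0127],[0,0,-0.0127],[0,0,0],[0,0,0]])

```text
clock: 16.38
position: [0.5223, -0.0129, 0.0328]
tool_rot: [-3.141, 0.002, 1.509]
force: [-2.8, -9.6, 2.4]
grip_width: 0.0002
```

Run:
```python
from h import *
s=st(); d=np.array(s["position"])[:2]-[.5087,-.2470]; print(np.linalg.norm(d),np.arctan2(d[1],d[0]))
S=grab_frame("scene"); cv2.imwrite("pics/scene5.png",S)
c=S[180:280,175:295]; cv2.imwrite("pics/crop6.png",cv2.resize(c,(720,600),interpolation=cv2.INTER_CUBIC))
A=np.array([.5087,-.247])
```

```text
{'clock': 16.375, 'position': [0.5223, -0.0129, 0.0328], 'tool_rot': [-3.1406, 0.0017, 1.5088], 'force': [-2.8349, -9.5843, 2.4373], 'grip_width': 0.0002, 'qpos': [0.2256, 0.6993, -0.4298, 1.9849, 0.5245, 0.5686, -0.6277]}
0.23450257155198062 1.5127240158225774
```

View pics/crop6.png

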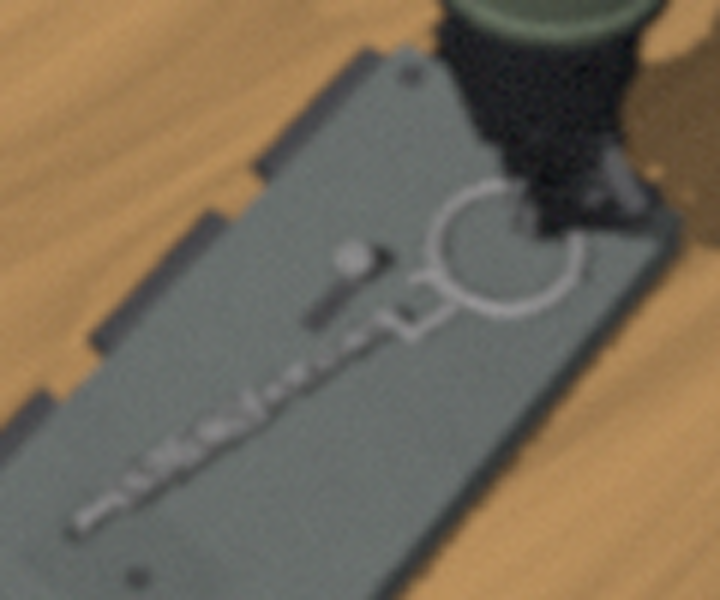

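The crop shows the hook's opening between the coil end (390,318) and the barb (412,275), with the post head at (353,260). I'll check the radii against the post.

Run:
```python
from h import *
A=np.array([.5087,-.2470])
def f(n,u,v,z):
    q=onz("scene",[[175+(u+.5)/6-.5,180+(v+.5)/6-.5]],z)[0][:2]-[.0012,-.0004]-A; print(n,round(np.hypot(*q)*1e3,1),round(np.arctan2(q[1],q[0]),3))
for n,u,v in(("leg",78,528),("coilend",390,320),("shank0",405,335),("barb",412,277),("crossbar out",450,302),("ring",507,248)): f(n,u,v,.0335)
f("post",353,260,.0475)
```

```text
leg 0.6 2.087
coilend 156.8 1.518
shank0 157.8 1.457
barb 177.2 1.58
crossbar out 182.4 1.471
ring 218.0 1.506
post 159.4 1.683
```

Emit:
move_arm(jaw=[255,255,255,255,255], dp=[[-0.0055,0,0],[-0.0002,-0.0117,0],[-0.0002,-0.0117,0],[0,0,0],[0,0,0]], rotation=[[0,0,0],[0,0,-0.0127],[0,0,-0.0127],[0,0,0],[0,0,0]])

```text
clock: 17.05
position: [0.5035, -0.0167, 0.0329]
tool_rot: [-3.141, 0.001, 1.589]
force: [-1.2, -8.6, 2.5]
grip_width: 0.0001
```

Emit:
move_arm(jaw=[255,255,255,255], dp=[[-0.0001,-0.006,0],[-0.0001,-0.006,0],[0,0,0],[0,0,0]], rotation=[[0,0,-0.0065],[0,0,-0.0065],[0,0,0],[0,0,0]])

```text
clock: 17.55
position: [0.4941, -0.0171, 0.033]
tool_rot: [-3.141, 0.001, 1.629]
force: [-0.9, -9.8, 2.7]
grip_width: 0.0005
```

Run:
```python
from h import *
s=st(); d=np.array(s["position"])[:2]-[.5087,-.2470]; print(np.linalg.norm(d),np.arctan2(d[1],d[0]))
```

```text
{'clock': 17.55, 'position': [0.4941, -0.0171, 0.033], 'tool_rot': [-3.1411, 0.0014, 1.6295], 'force': [-0.9309, -9.8216, 2.7184], 'grip_width': 0.0005, 'qpos': [0.2516, 0.6755, -0.4511, 2.0564, 0.5695, 0.5329, -0.5552]}
0.23036604475328162 1.6342241630947516
```

Emit:
move_arm(jaw=[255,255,255], dp=[[-0.0001,-0.006,0],[0,0,0],[0,0,0]], rotation=[[0,0,-0.0065],[0,0,0],[0,0,0]])

```text
clock: 17.92
position: [0.4894, -0.0175, 0.033]
tool_rot: [-3.141, 0.001, 1.65]
force: [0.7, -10.1, 1.5]
grip_width: -0.0001
```

Emit:
move_arm(jaw=[255,255,255], dp=[[-0.0001,-0.006,0],[0,0,0],[0,0,0]], rotation=[[0,0,-0.0065],[0,0,0],[0,0,0]])

```text
clock: 18.3
position: [0.4846, -0.0179, 0.033]
tool_rot: [-3.141, 0.001, 1.67]
force: [-0.5, -10.0, 1.3]
grip_width: 0.0002
```

Emit:
move_arm(jaw=[255,255,255], dp=[[0,-0.003,0],[0,0,0],[0,0,0]], rotation=[[0,0,-0.003],[0,0,0],[0,0,0]])

```text
clock: 18.68
position: [0.4824, -0.0181, 0.033]
tool_rot: [-3.142, 0.001, 1.68]
force: [1.5, -9.1, 0.9]
grip_width: 0.0005
```

Run:
```python
from h import *
s=st(); d=np.array(s["position"])[:2]-[.5087,-.2470]; print(np.linalg.norm(d),np.arctan2(d[1],d[0]))
S=grab_frame("scene"); cv2.imwrite("pics/scene6.png",S)
c=S[180:280,175:295]; cv2.imwrite("pics/crop7.png",cv2.resize(c,(720,600),interpolation=cv2.INTER_CUBIC))
```

```text
{'clock': 18.675, 'position': [0.4824, -0.0181, 0.033], 'tool_rot': [-3.1415, 0.0013, 1.6796], 'force': [1.5221, -9.1026, 0.8895], 'grip_width': 0.0005, 'qpos': [0.2604, 0.6659, -0.459, 2.0858, 0.589, 0.5177, -0.5274]}
0.23036709787062717 1.685019117601931
```

View pics/crop7.png

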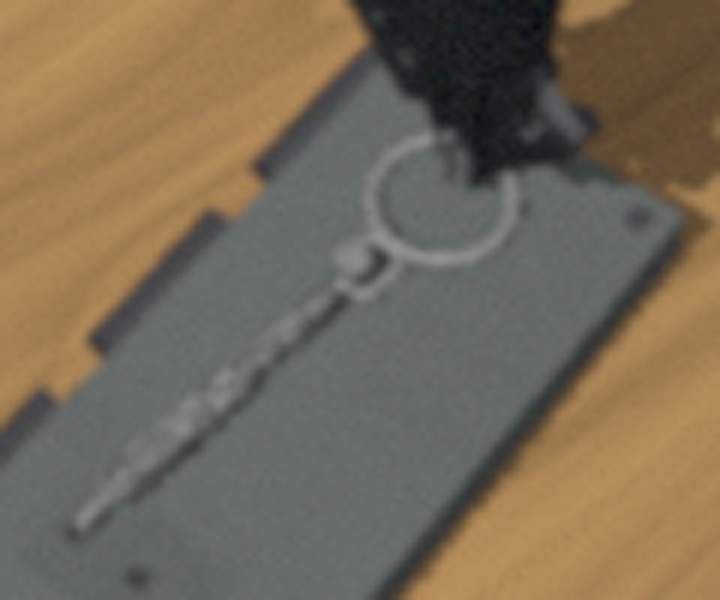

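The post now stands inside the hook: head at (355,258), shank at (375,290), leg still at (78,528). Now I'll ease the ring back in.

Emit:
move_arm(jaw=[255,255,255,255], dp=[[-0.005,-0.001,0],[-0.005,0,0],[0,0,0],[0,0,0]], rotation=[[0,0,0],[0,0,0],[0,0,0],[0,0,0]])

```text
clock: 19.23
position: [0.4826, -0.0262, 0.033]
tool_rot: [3.141, 0.001, 1.68]
force: [2.4, -9.4, 1.8]
grip_width: 0.0001
```

Emit:
move_arm(jaw=[255,255,255,255], dp=[[-0.005,0,0],[-0.005,0,0],[0,0,0],[0,0,0]], rotation=[[0,0,0],[0,0,0],[0,0,0],[0,0,0]])

```text
clock: 19.73
position: [0.4833, -0.0325, 0.0329]
tool_rot: [3.141, -0.0, 1.681]
force: [-0.1, 0.5, 0.2]
grip_width: 0.0001
```

The force dropped from 9 N to nil, so the post now carries the spring. I'll centre the fingers in the ring, lift out straight, move clear and look.

Emit:
move_arm(jaw=[255,255,255,255,255,255,255,255,255,255], dp=[[-0.008,0,0],[-0.007,0,0],[0,0,0],[0,0,-0.02],[0,0,-0.05],[0,0,-0.06],[0,0,-0.06],[0.06,0,0],[0.06,0,0],[0.06,0,0]], rotation=[[0,0,0],[0,0,0],[0,0,0],[0,0,0],[0,0,0],[0,0,0],[0,0,0],[0,0,0],[0,0,0],[0,0,0]])

```text
clock: 20.98
position: [0.4684, 0.0998, 0.1862]
tool_rot: [3.141, 0.0, 1.681]
force: [1.2, -0.1, 1.1]
grip_width: 0.0002
```

Emit:
move_arm(jaw=[255,255,255], dp=[[0.06,0,0],[0.04,0,0],[0,0,0]], rotation=[[0,0,0],[0,0,0],[0,0,0]])

```text
clock: 21.35
position: [0.4592, 0.1804, 0.186]
tool_rot: [3.141, -0.001, 1.685]
force: [0.0, -0.7, 0.1]
grip_width: -0.0001
```

Run:
```python
from h import *
st()
S=grab_frame("scene");T=grab_frame("top"); cv2.imwrite("pics/scene7.png",S);cv2.imwrite("pics/top7.png",T)
o=np.zeros((600,800,3),np.uint8)
o[:400,:480]=cv2.resize(S[180:280,175:295],(480,400),interpolation=cv2.INTER_CUBIC)
o[:400,480:]=cv2.resize(T[140:240,270:350],(320,400),interpolation=cv2.INTER_CUBIC)
o[400:,:266]=cv2.resize(S,(266,200),interpolation=cv2.INTER_AREA); o[400:,270:536]=cv2.resize(T,(266,200),interpolation=cv2.INTER_AREA)
cv2.imwrite("pics/crop8.png",o)
```

```text
{'clock': 21.35, 'position': [0.4592, 0.1804, 0.186], 'tool_rot': [3.1409, -0.0011, 1.6852], 'force': [0.0357, -0.6525, 0.0747], 'grip_width': -0.0001, 'qpos': [0.0423, 0.4477, -0.6965, 1.9613, 0.3737, 0.8616, -0.7389]}
```

View pics/crop8.png

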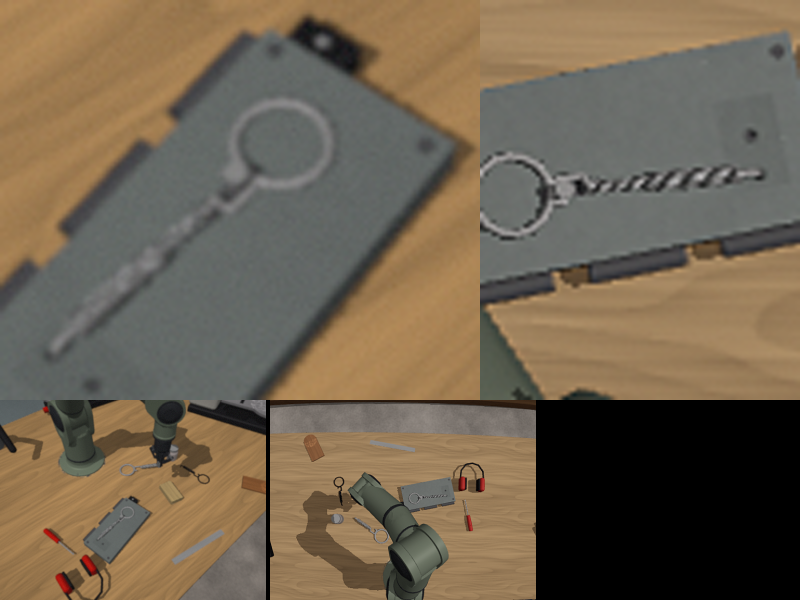

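The spring is hooked on the post: head at (235,172) scene and (568,187) top. It is stretched and lying flat, the leg is in hole a, hole b is open at (750,134) top, and the bystanders have not moved. I'm handing in.

```bash
python3 -c "
from h import *
print(workorder.job_done())"
```

```text
the job is handed in; nothing more can be done
None
```

The spring is back on the frame, and I handed the job in at about 21.5 s. I used the smaller steel spring from the plywood offcut. The leg went fully home into hole a, so I never tried hole b. I then pulled the spring out by its ring to about 10 mm past the post and swung the hook round behind it.

**Checks that passed:**
- **Hooking:** the pull on the fingers fell from about 9 N to nil as I eased the ring back, so the post took the load.
- **Final pictures:** both views show the hook round the post, the spring stretched and flat, the leg in hole a, and the gripper clear. The screwdriver and ear defenders looked unmoved in both views; the jar I could make out only small in the top view.

**Checks that disagreed or need noting:**
- **Seating force:** when I pressed the spring home, the wrist force reached about 71 N for a moment. That is under the 120 N limit. I took it as the spring or fingertips resting on the frame, not the gripper's body, so the 40 N limit should not apply.
- **Cameras:** the two views differed by up to about 5 mm, so I averaged them. The leg touched the hole wall with about 6 N, and a nudge of about 1 mm freed it.
- **Stretch:** while pulling, the force suggested 5 to 10 mm less stretch than the pictures did. I trusted the pictures, and nothing caught during the swing.

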